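# Shut the coffee scoop in its sliding-lid caddy

## Robot

A 6-joint arm with a two-finger parallel gripper is mounted at the origin on the work surface. World frame = base frame: x ahead of the robot, y to its left, z up, the work surface at z = 0. Lengths are in m, angles in rad, forces in N, time in s.
With the tool pointing down it reaches from about 0.35 to 0.95 m from the base axis. Payload 17.4 kg.
Tool frame: the origin (TCP) lies at the very end of the fingers, on their centre line; the grasp point (between the pads) lies 19 mm behind it; z points along the fingers, y is the line along which they close (so a half turn about z gives the same grasp; the last joint's range is limited). The gripper opens to 93 mm and grips with 3 to 60 N. Pads are 15 mm wide; open, the fingers measure 128 mm over their backs; the gripper's body (75 mm by 188 mm) begins 65 mm behind the grasp point.
Start: joints at [-1.23, 0.116, 1.442, -0, 1.584, -0.038], TCP at [0.25, -0.627, 0.219] pointing down, gripper open.
Joint ranges: [-2.83, 2.83], [-0.83, 2.19], [0.07, 2.5], [-1.14, 4.28], [0.01, 3], [-2.97, 2.97]. Speed limits (rad/s): [1.89, 1.89, 2.22, 3.14, 3.14, 3.14].

## Interface

Orientations are given as a rotation vector (axis times angle).
In Python, from workcell import bot, cams, workorder gives the robot as it stands.
- The arm moves only by the tool drive_tool, never from a script. Its argument "increments" is text: rows parted by semicolons, each of 7 numbers parted by spaces: the shift along the world's x, y, z in m, then the turn, a rotation vector about the world's x, y, z in degrees, then the finger opening in m, from 0 to 0.093. A call has 1 to 20 rows; each row shifts and turns the commanded pose from where the row before left it; what a row does not reach is not made up. A row lasts 1/12 s, in which the tool goes at most 41.7 mm and 7.16 degrees, less where a joint would pass 70% of its speed; a pose out of reach is approached as far as the arm can. A call is refused whole if a number of a shift passes 0.0417 or a number of a turn 7.16, either way. A call with a gripper value outside its range is refused whole. The fingers move at their own pace and stop on an object; "squeeze" is the grip in N (left out, the last holds). Time passes only in rows, so rows that do not move let the fingers close. It gives the time, the measured TCP pose, the force, the opening and the grip force at its end, in the units of the state.
- bot.sense(): the state, without advancing time (a new reading comes with each control period).
- cams.camera(name): name is "scene" or "top" or "wrist"; returns a dict with "image" (400x640x3 uint8, blue, green, red), "camera_matrix" (3x3 intrinsics, pixels), "k1" (the pictures are not rectified: a ray, as slopes to the right and down, at radius r is drawn at 1 + k1 r^2 times it, then the intrinsics apply), "rvec" (rotation vector, rad) and "tvec" (3), from world to camera coordinates, as OpenCV has them; the wrist camera has in their place "mount" (4x4, takes a point from camera to tool coordinates, whose origin is the TCP and whose axes are the flange's). Camera axes: x right, y down, z forward; pixel columns grow to the right and rows downward; lengths in m; the calibration is good to about 2 mm. A picture is of the moment at which its call begins: read the wrist's pose just before it. There is no depth.
- workorder.finish_job(): hands the job in; it is judged then, once.
The state is a dict: "clock": time; "joint_pos": joint angles; "joint_velocities": joint speeds; "joint_torque": joint torques, N m; "tcp_pos": TCP position; "orientation": TCP orientation; "force": force on the tool from outside, world axes, zero at the start; "moment": the same for the moment, N m; "width": opening from 0.0 (shut) to 1.0 (fully open); "grip_force": force on a finger pad.
Only numpy, scipy, OpenCV 4.12 (cv2) and the standard library are available. Lean on these libraries where they do the work, as an engineer would, in place of code of your own. Each camera call takes 0.05 s, during which the arm holds its last target. There are 200 camera calls.

## Task

Put the steel coffee scoop away inside the open wooden caddy, then slide the caddy's wooden lid into its grooves from the open end until it is fully home against the back, so that the scoop is shut inside, and let go. Leave the moka pot, cup, jar and tongs where they are.

Things in the scene. Friction and masses are not known exactly. Their poses are not given: they have to be found in the camera images.
- caddy: Open wooden box fixed to the worktop, 168 x 126 mm, 61 mm high. Origin: on the worktop under the centre of the lid's home position; x points from the open entry end (x = -80 mm, nearest the robot) to the back wall (inner face x = +80, outer +88), z up. The entry-end wall is only 45 mm high, level with the lid ledges; sides and back are 61 mm high
- caddy_in (a point): Centre of the caddy's cavity floor, 8 mm above the worktop, at (4, 0, 8) mm in the caddy's frame, axes as the caddy's. In the caddy's frame the cavity runs x -72 to +80 mm, y -49 to +49 mm, and is 37 mm deep up to the ledges
- caddy_ledge (a point): Where the lid's origin lies when fully home, 45 mm above the caddy's origin. The lid runs on side ledges (y 49 to 57 mm either side) in a groove 114 mm wide and 8 mm high (z 45 to 53 mm above the worktop), under lips reaching in to y = +-49 mm, z 53 to 61
- caddy_mouth (a point): Middle of the groove's mouth, on top of the entry-end wall's outer edge: (-80, 0, 45) mm in the caddy's frame. The mouth is flared: the sides by about 4 mm each over caddy x -80 to -65; the lips start at x = -66, raised by about 4 mm, and are full from x = -55
- lid: Loose wooden lid of the caddy, a slab 160 (x) x 110 (y) x 6 mm (z), with one upright grip rib in the middle of its top: 14 mm thick (x), 70 mm long (y), rising to 36 mm above the underside. Origin: centre of the underside; x is the sliding direction (either end may go first), z up. Starts flat on the worktop, rib up. About 140 g
- scoop: Loose steel coffee scoop, 123 mm long: a round cup of 48 mm outer diameter and 30 mm height, with a straight flat handle 10 mm wide and 8 mm thick, its top 29 mm above the underside. Origin: centre of the cup's underside; the handle runs along -x from the cup to x = -99 mm; z up. Starts standing on its cup. About 80 g
- scoop_end (a point): Far end of the scoop's handle, at (-99, 0, 25) mm in the scoop's frame
- moka: Aluminium moka pot, bystander, 92 mm across, 166 mm high, black handle to its +y side reaching 85 mm; origin: centre of underside
- cup: White ceramic cup with a handle, bystander, 68 mm across, 56 mm high; origin: centre of underside
- jar: Amber glass jar with a steel cap, bystander, 72 mm across, 120 mm high; origin: centre of underside
- tongs: Steel tongs with red silicone tips lying on the worktop, bystander, 260 mm long along x, 80 mm wide, 14 mm high; origin: near the middle, at worktop height
Things that resemble listed ones, but are neither listed nor needed, are in the scene too. What is shaped like the scoop but black is not meant.

How it is judged:
On the way:
1. the scoop lies wholly inside the caddy, let go, before the lid is slid in (x of scoop in the frame of caddy between -0.07 and 0.078 m and y of scoop in the frame of caddy between -0.048 and 0.048 m and z of scoop in the frame of caddy between 0 and 0.042 m and x of scoop_end in the frame of caddy between -0.07 and 0.078 m and y of scoop_end in the frame of caddy between -0.048 and 0.048 m and z of scoop_end in the frame of caddy between 0 and 0.042 m and contact force between the fingers and scoop below 0.1 N and horizontal distance between lid and caddy_ledge above 0.1 m), for 0.2 s.
At the end, for the whole second after the job is handed in: The scoop (cup and handle end) lies inside the caddy below the lid. The lid is in its grooves under the lips, fully home: within 5 mm of its home position along the caddy, 6 mm across it, its underside 42 to 51 mm above the worktop, level and straight. Both at rest (x of scoop in the frame of caddy between -0.07 and 0.078 m and y of scoop in the frame of caddy between -0.048 and 0.048 m and z of scoop in the frame of caddy between 0 and 0.042 m and x of scoop_end in the frame of caddy between -0.07 and 0.078 m and y of scoop_end in the frame of caddy between -0.048 and 0.048 m and z of scoop_end in the frame of caddy between 0 and 0.042 m and x of lid in the frame of caddy between -0.005 and 0.005 m and y of lid in the frame of caddy between -0.006 and 0.006 m and z of lid in the frame of caddy between 0.042 and 0.051 m and angle between the x axis of lid and the x axis of caddy, either way round below 0.06 rad and angle between the z axis of lid and the z axis of caddy, either way round below 0.04 rad and linear speed of lid below 0.02 m/s and linear speed of scoop below 0.05 m/s); the robot touches nothing.
It fails at once if the moka pot is shifted by more than 30 mm (distance of moka from where it was at the start of the episode above 0.03 m).
It fails at once if the cup is shifted by more than 30 mm (distance of cup from where it was at the start of the episode above 0.03 m).
It fails at once if the jar is shifted by more than 30 mm (distance of jar from where it was at the start of the episode above 0.03 m).
It fails at once if the tongs is shifted by more than 30 mm (distance of tongs from where it was at the start of the episode above 0.03 m).
It also fails if it takes over 67 s, if anything falls off the work surface, if the arm or the gripper's body presses on something with over 40 N, if the wrist force passes 120 N, or if a joint passes its speed limit or range.

## Working session

There is one attempt and no reset: what is moved stays moved. The work goes in short steps, Python scripts to look and compute and a tool call to move; the robot and the scene stay as the last step left them, time stands still between calls to the robot, and variables do not carry over. Pictures are saved under pics/ and viewed, at most 10 in all, crops included, and the job is handed in when it is done.

Besides the shell and the picture viewer there is one more tool, called after "Emit:" as name(argument=value, ...) on one line, values as JSON. drive_tool: Moves the arm, as the interface text tells. Its arguments: {"type":"object","properties":{"increments":{"type":"string"},"squeeze":{"type":"number"}},"required":["increments"]}

```bash
mkdir -p pics
cat > h.py <<'E'
import numpy as np, cv2
from scipy.spatial.transform import Rotation as R
from workcell import bot, cams, workorder
def cam(n):
    s=bot.sense(); c=cams.camera(n); c['K']=np.array(c['camera_matrix'])
    if n=='wrist':
        T=np.eye(4);T[:3,:3]=R.from_rotvec(s['orientation']).as_matrix();T[:3,3]=s['tcp_pos']
        M=T@np.array(c['mount']);c['Rcw']=M[:3,:3];c['o']=M[:3,3]
    else:
        r=cv2.Rodrigues(np.array(c['rvec'],float))[0];c['Rcw']=r.T;c['o']=-r.T@np.array(c['tvec'],float).ravel()
    return c
def ray(c,uv):
    uv=np.array(uv,float).reshape(-1,2);K=c['K']
    d=np.c_[(uv[:,0]-K[0,2])/K[0,0],(uv[:,1]-K[1,2])/K[1,1]];u=d.copy()
    for _ in range(30): u=d/(1+c['k1']*(u**2).sum(1,keepdims=True))
    return np.c_[u,np.ones(len(u))]@c['Rcw'].T
def onz(c,uv,z):
    r=ray(c,uv);return c['o']+r*((z-c['o'][2])/r[:,2])[:,None]
def proj(c,P):
    p=(np.array(P,float).reshape(-1,3)-c['o'])@c['Rcw'];u=p[:,:2]/p[:,2:]
    u=u*(1+c['k1']*(u**2).sum(1,keepdims=True));K=c['K']
    return np.c_[u[:,0]*K[0,0]+K[0,2],u[:,1]*K[1,1]+K[1,2]]
E
python3 - <<'E'
from h import *
for n in ('top','scene'):
    c=cam(n);cv2.imwrite(f'pics/{n}0.png',c['image']);print(n,c['o'],c['K'][0,0],c['k1'])
E
```

```text
top [ 0.32633696 -0.09094026  1.32413223] 449.2167627446765 -0.09608417577287053
scene [0.96668689 0.28320244 1.08510343] 400.2602852362481 -0.0946197887006654
```

View pics/top0.png

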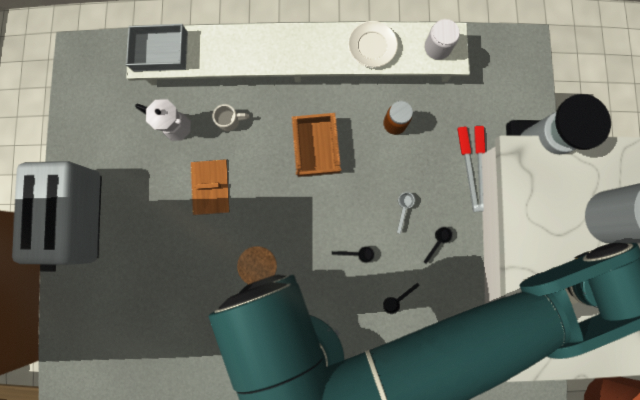

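View pics/scene0.png

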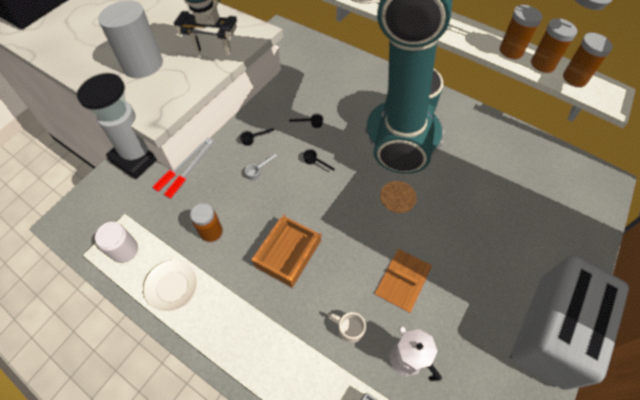

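Top view: steel scoop has its cup at (407,200) and handle to (402,230). The black lookalikes are at (367,254), (444,235) and (392,305). Only the first is steel, so that one is meant. The caddy is at (317,145), and the lid at (210,187) with its rib at (207,185). Next, an enlarged crop with corners measured.

Run:
```python
from h import *
c=cam('top');im=c['image']
print('base,tcp px',proj(c,[[0,0,0],[.25,-.627,.219],[.5,0,0],[.5,.2,0]]).round())
for n,p in dict(scoopcup=(407,200),end=(402,230),caddy=(317,145),lid=(210,187),moka=(163,115),cup=(224,116),jar=(398,116)).items(): print(n,onz(c,p,.02)[0].round(3))
cr=np.hstack([cv2.resize(im[y:y+100,x:x+w],None,fx=f,fy=f,interpolation=cv2.INTER_CUBIC) for x,y,w,f in ((180,145,60,5),(285,95,60,5),(375,165,40,5))])
print(cr.shape);cv2.imwrite('pics/c1.png',cr)
hsv=cv2.cvtColor(im,cv2.COLOR_BGR2HSV)
m=cv2.inRange(hsv,(5,110,60),(22,255,255));
n,l,st,ce=cv2.connectedComponentsWithStats(m)
for i in range(1,n):
    if st[i,4]>300: 
        q=cv2.findContours((l==i).astype('uint8'),0,2)[0][0];r=cv2.minAreaRect(q);print(st[i],r,cv2.boxPoints(r).round(1).tolist())
```

```text
base,tcp px [[297. 359.]
 [544. 276.]
 [297. 188.]
 [230. 189.]]
scoopcup [ 0.462 -0.323  0.02 ]
end [ 0.374 -0.306  0.02 ]
caddy [ 0.627 -0.06   0.02 ]
lid [0.503 0.257 0.02 ]
moka [0.725 0.408 0.02 ]
cup [0.719 0.219 0.02 ]
jar [ 0.714 -0.302  0.02 ]
(500, 800, 3)
[ 292  113   49   63 2553] ((315.7776794433594, 144.1932373046875), (60.207576751708984, 44.57093811035156), 85.03025817871094) [[291.0, 116.0999984741211], [335.3999938964844, 112.30000305175781], [340.6000061035156, 172.3000030517578], [296.20001220703125, 176.10000610351562]]
[ 191  160   38   55 1919] ((209.51657104492188, 186.81492614746094), (53.189537048339844, 36.475830078125), 86.98721313476562) [[189.89999389648438, 161.1999969482422], [226.3000030517578, 159.3000030517578], [229.10000610351562, 212.39999389648438], [192.6999969482422, 214.3000030517578]]
[ 237  247   40   38 1095] ((255.47259521484375, 263.2602844238281), (33.59081268310547, 38.857662200927734), 69.44395446777344) [[231.39999389648438, 254.39999389648438], [267.79998779296875, 240.6999969482422], [279.6000061035156, 272.20001220703125], [243.1999969482422, 285.79998779296875]]
[599 378  41  22 659] ((619.0, 388.5), (21.0, 40.0), 90.0) [[599.0, 378.0], [639.0, 378.0], [639.0, 399.0], [599.0, 399.0]]
[  0 385  38  15 523] ((18.5, 392.0), (14.0, 37.0), 90.0) [[-0.0, 385.0], [37.0, 385.0], [37.0, 399.0], [0.0, 399.0]]
```

View pics/c1.png

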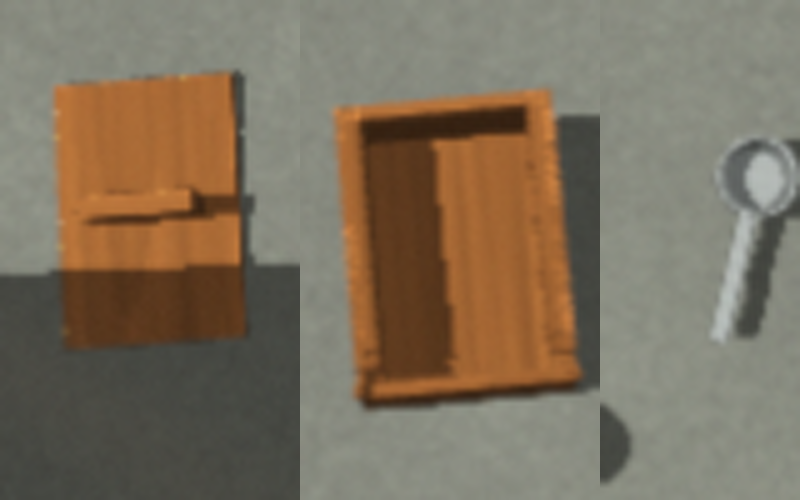

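The crop shows the steel scoop's cup rim at about (406.4,200.2) and its handle end at (398.6,233). The caddy's low entry wall is at the bottom, on the robot's side. The lid's rib is visible.

Run:
```python
from h import *
c=cam('top')
def C(X,Y,x0,y0,X0): return (x0+(X-X0)/5-.4,y0+Y/5-.4)
sc=onz(c,C(757,176,375,165,600),.03)[0];en=onz(c,C(718,340,375,165,600),.029)[0]
print('scoop',sc,en,np.linalg.norm(sc-en),np.degrees(np.arctan2(*(sc-en)[[1,0]])))
L=onz(c,[C(X,Y,180,145,0) for X,Y in ((55,86),(236,72),(246,336),(65,348))],.006);print('lid',L.round(4).tolist(),L.mean(0))
d=(L[0]+L[1]-L[2]-L[3]);print(np.degrees(np.arctan2(d[1],d[0])),np.linalg.norm(d)/2)
K=onz(c,[C(X,Y,285,95,300) for X,Y in ((335,108),(550,90),(580,380),(362,400))],.061);print('cad',K.round(4).tolist(),K.mean(0))
d=(K[0]+K[1]-K[2]-K[3]);print(np.degrees(np.arctan2(d[1],d[0])),np.linalg.norm(d)/2)
s=bot.sense();print(s['tcp_pos'],R.from_rotvec(s['orientation']).as_matrix().round(3).tolist(),s['width'],s['clock'])
w=cam('wrist');print(np.array(w['mount']).round(3).tolist(),w['K'].tolist(),w['k1'])
```

```text
scoop [ 0.46118538 -0.31801893  0.03      ] [ 0.36641581 -0.29374716  0.029     ] 0.09783348296327152 -14.365438834526072
lid [[0.5825, 0.3216, 0.006], [0.5897, 0.211, 0.006], [0.4307, 0.2023, 0.006], [0.424, 0.3115, 0.006]] [0.50672374 0.2615885  0.006     ]
3.395201673595131 0.15901375484369001
cad [[0.7028, 0.012, 0.061], [0.7123, -0.1124, 0.061], [0.5424, -0.1282, 0.061], [0.5317, -0.0041, 0.061]] [ 0.62229573 -0.05818842  0.061     ]
5.34040622398813 0.171271551512456
[ 0.24956413 -0.62703056  0.2181916 ] [[0.929, 0.37, -0.0], [0.37, -0.929, 0.001], [0.0, -0.001, -1.0]] 1.0027150147981212 0.2
[[-0.0, -0.969, -0.247, 0.067], [1.0, -0.0, -0.0, 0.001], [0.0, -0.247, 0.969, -0.167], [0.0, 0.0, 0.0, 1.0]] [[349.3012680077822, 0.0, 319.26819329865066], [0.0, 349.3012680077822, 199.66098460684935], [0.0, 0.0, 1.0]] -0.022535746554930354
```

Emit:
drive_tool(increments="0.0173 0.0319 -0.007 0 0 -3.61 0.06;0.0173 0.0319 -0.007 0 0 -3.61 0.06;0.0173 0.0319 -0.007 0 0 -3.61 0.06;0.0173 0.0319 -0.007 0 0 -3.61 0.06;0.0173 0.0319 -0.007 0 0 -3.61 0.06;0.0173 0.0319 -0.007 0 0 -3.61 0.06;0.0173 0.0319 -0.007 0 0 -3.61 0.06;0.0173 0.0319 -0.007 0 0 -3.61 0.06;0.0173 0.0319 -0.007 0 0 -3.61 0.06;0.0173 0.0319 -0.007 0 0 -3.61 0.06;0 0 0 0 0 0 0.06;0 0 0 0 0 0 0.06", squeeze=20)

```text
clock: 1.25
tcp_pos: [0.4232, -0.3068, 0.1485]
orientation: [-3.117, 0.389, 0.0]
force: [0.2, -1.0, 0.9]
width: 0.649
grip_force: 0.0
```

Run:
```python
from h import *
w=cam('wrist');cv2.imwrite('pics/w1.png',w['image'])
s=bot.sense();print(s['tcp_pos'],np.array(s['joint_pos']).round(2),w['o'])
print(proj(w,[[.4612,-.318,.03],[.3664,-.2937,.029]]))
```

```text
[ 0.42280217 -0.3078742   0.14876517] [-0.68 -0.19  1.85 -0.    1.48  1.14] [ 0.4884732  -0.32471179  0.3151191 ]
[[319.5634473  146.20884881]
 [319.26616299 257.63072402]]
```

View pics/w1.png

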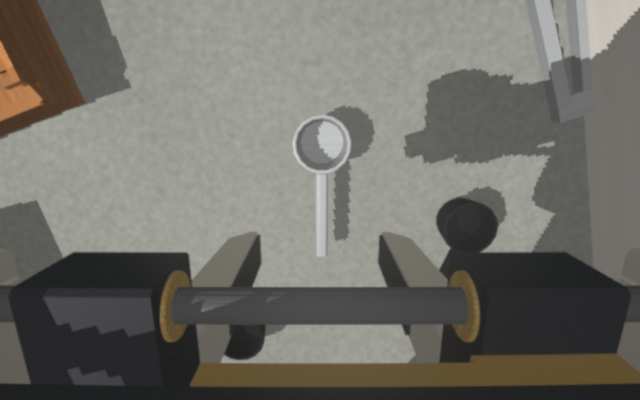

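The wrist view shows the steel scoop's rim centre at (321.5,144.5) and handle end at (321,256). That is within 2 px of prediction, so I descend with a 1.5 mm correction. The black scoops are at (467,222) and (243,340), both clear of the fingers.

Emit:
drive_tool(increments="0 -0.0015 -0.028 0 0 0 0.04;0 0 -0.028 0 0 0 0.04;0 0 -0.028 0 0 0 0.04;0 0 -0.028 0 0 0 0.04;0 0 -0.018 0 0 0 0.04;0 0 -0.01 0 0 0 0.04;0 0 0 0 0 0 0.04;0 0 0 0 0 0 0;0 0 0 0 0 0 0;0 0 0 0 0 0 0;0 0 0 0 0 0 0;0 0 0 0 0 0 0", squeeze=25)

```text
clock: 2.3
tcp_pos: [0.4229, -0.3099, 0.0095]
orientation: [3.116, -0.393, 0.002]
force: [0.1, 0.5, 0.1]
width: 0.123
grip_force: 0.1
```

Emit:
drive_tool(increments="0 0 0 0 0 0 0;0 0 0 0 0 0 0;0 0 0 0 0 0 0")

```text
clock: 2.55
tcp_pos: [0.4228, -0.3098, 0.0091]
orientation: [3.116, -0.393, 0.001]
force: [-2.9, -0.0, 5.8]
width: 0.102
grip_force: 24.9
```

Emit:
drive_tool(increments="0 0 0.028 0 0 0 0;0 0 0.028 0 0 0 0;0 0 0.028 0 0 0 0;0 0 0.028 0 0 0 0;0 0 0.029 0 0 0 0;0.0197 0.0251 0 0 0 1.97 0;0.0197 0.0251 0 0 0 1.97 0;0.0197 0.0251 0 0 0 1.97 0;0.0197 0.0251 0 0 0 1.97 0;0.0197 0.0251 0 0 0 1.97 0;0.0197 0.0251 0 0 0 1.97 0;0.0197 0.0251 0 0 0 1.97 0;0.0197 0.0251 0 0 0 1.97 0;0.0197 0.0251 0 0 0 1.97 0;0.0197 0.0251 0 0 0 1.97 0;0 0 0 0 0 0 0;0 0 0 0 0 0 0")

```text
clock: 3.97
tcp_pos: [0.6199, -0.0574, 0.1489]
orientation: [-3.138, -0.149, 0.002]
force: [-0.2, -0.2, -0.7]
width: 0.106
grip_force: 24.9
```

Run:
```python
from h import *
w=cam('wrist');cv2.imwrite('pics/w2.png',w['image'])
s=bot.sense();print(s['tcp_pos'],R.from_rotvec(s['orientation']).as_matrix()[:2,0],s['force'],s['width'])
```

```text
[ 0.61942335 -0.05839976  0.14908735] [0.99566148 0.09304364] [ 0.01115547  0.09787232 -1.29327137] 0.10857195941734643
```

View pics/w2.png

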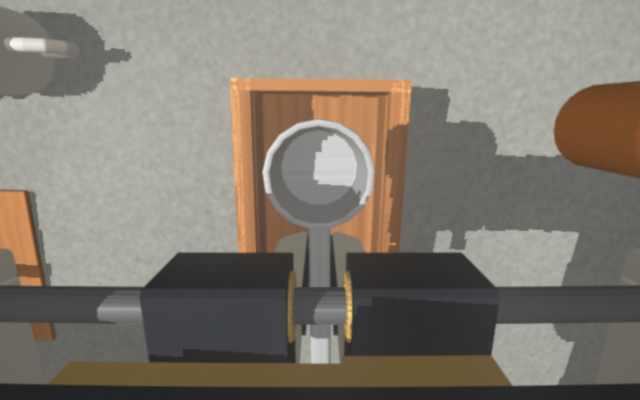

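The scoop is held level, with its cup at (319,174), inside the caddy's outline. The back wall's outer corners are at (231,80) and (410,80). Lowering it in.

Emit:
drive_tool(increments="0 0 -0.028 0 0 0 0;0 0 -0.028 0 0 0 0;0 0 -0.028 0 0 0 0;0 0 -0.022 0 0 0 0;0 0 -0.013 0 0 0 0;0 0 -0.006 0 0 0 0;0 0 -0.005 0 0 0 0;0 0 0 0 0 0 0;0 0 0 0 0 0 0")

```text
clock: 4.77
tcp_pos: [0.6201, -0.0589, 0.0208]
orientation: [3.138, 0.145, 0.002]
force: [1.1, -0.4, -1.4]
width: 0.103
grip_force: 24.9
```

Run:
```python
from h import *
s=bot.sense();print(s['tcp_pos'],s['force'],s['width'])
```

```text
[ 0.62009544 -0.05892568  0.02079868] [ 1.05446302 -0.40792148 -1.38688669] 0.10332926827982392
```

Emit:
drive_tool(increments="0 0 -0.0015 0 0 0 0;0 0 -0.0015 0 0 0 0;0 0 0 0 0 0 0;0 0 0 0 0 0 0.03;0 0 0 0 0 0 0.03;0 0 0 0 0 0 0.03;0 0 0 0 0 0 0.03;0 0 0 0 0 0 0.03")

```text
clock: 5.43
tcp_pos: [0.6196, -0.0587, 0.0166]
orientation: [3.138, 0.145, -0.0]
force: [-0.5, -0.2, 0.7]
width: 0.321
grip_force: 0.0
```

Emit:
drive_tool(increments="0 0 0.015 0 0 0 0.03;0 0 0.03 0 0 0 0.03;0 0 0.035 0 0 0 0.03;0 0 0.035 0 0 0 0.03;-0.02 0 0.035 0 0 0 0.03;-0.02 0 0.035 0 0 0 0.03;-0.02 0 0.035 0 0 0 0.03;-0.02 0 0.015 0 0 0 0.03;0 0 0 0 0 0 0.03;0 0 0 0 0 0 0.03;0 0 0 0 0 0 0.03")

```text
clock: 6.35
tcp_pos: [0.5397, -0.0586, 0.2507]
orientation: [-3.138, -0.145, 0.001]
force: [0.5, 0.2, 0.5]
width: 0.32
grip_force: 0.0
```

Run:
```python
from h import *
w=cam('wrist');im=w['image'];cv2.imwrite('pics/w3.png',im)
s=bot.sense();print(s['tcp_pos'],s['force'],s['width'])
```

```text
[ 0.53977205 -0.05862532  0.2501334 ] [-0.30413649  0.0648065   0.02947678] 0.32274268361514685
```

View pics/w3.png

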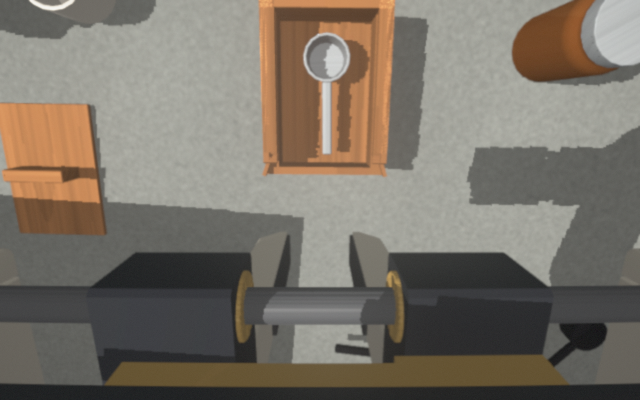

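The scoop lies in the caddy: cup (326,57), handle end (326,153). The caddy's entry edge is at row ~172, columns 264–386. Part of the lid shows on the left, with its rib at (40,175). Now I fit the caddy edges by mask.

```bash
cat > m.py <<'E'
from h import *
def edges(w,box,rows,z):
    x0,y0,x1,y1=box;hsv=cv2.cvtColor(w['image'],cv2.COLOR_BGR2HSV)
    m=cv2.inRange(hsv,(4,90,40),(22,255,255))[y0:y1,x0:x1]
    n,l,st,_=cv2.connectedComponentsWithStats(m);k=1+st[1:,4].argmax();m=l==k
    r=np.arange(rows[0]-y0,rows[1]-y0);r=r[m[r].any(1)]
    a=np.array([np.flatnonzero(m[i])[[0,-1]] for i in r])
    out=[]
    for j,o in ((0,0),(1,1)):
        P=onz(w,np.c_[a[:,j]+x0-.5+o,r+y0],z)[:,:2]
        vx,vy,px,py=cv2.fitLine(P.astype('f4'),cv2.DIST_HUBER,0,.0005,.0001).ravel()
        if vx<0: vx,vy=-vx,-vy
        out.append((np.array([px,py]),np.degrees(np.arctan2(vy,vx))))
    return out,m
E
python3 - <<'E'
from m import *
w=cam('wrist')
e,m=edges(w,(200,0,420,200),(15,150),.061);print(e)
a=np.radians((e[0][1]+e[1][1])/2);n=np.array([-np.sin(a),np.cos(a)])
print('yaw',np.degrees(a),'width',n@(e[0][0]-e[1][0]),'centre lat',n@(e[0][0]+e[1][0])/2, 'prior lat',n@np.array([.6183,-.0586]))
# entry edge column-wise lowest
ys=[np.flatnonzero(m[:,c-200])[-1]+.5 for c in range(290,365,5)]
P=onz(w,np.c_[np.arange(290,365,5),ys],.045);x=np.array([np.cos(a),np.sin(a)]);print('entry along',(P[:,:2]@x).round(4),'prior',x@np.array([.6183,-.0586])-.08)
c=cam('top');print('top',[(n_,edges(c,b,rw,z)[0]) for n_,b,rw,z in (('cad',(280,100,350,185),(122,165),.061),('lid',(180,150,240,225),(166,206),.006))])
E
```

```text
[(array([0.6273576 , 0.00569015], dtype=float32), np.float32(4.9108706)), (array([ 0.6410038 , -0.12003265], dtype=float32), np.float32(4.681594))]
yaw 4.796232 width 0.12642354 centre lat -0.10999637 prior lat -0.11009229767993092
entry along [0.5338 0.5339 0.5339 0.534  0.534  0.5341 0.5341 0.5342 0.5342 0.5343
 0.5343 0.5344 0.5344 0.5345 0.5334] prior 0.5312352458551526
top [('cad', [(array([ 0.5632984 , -0.06256187], dtype=float32), np.float32(-80.79207)), (array([ 0.5632016, -0.0768183], dtype=float32), np.float32(-0.2139742))]), ('lid', [(array([0.5198267, 0.3189922], dtype=float32), np.float32(3.5418148)), (array([0.5209284 , 0.20732933], dtype=float32), np.float32(3.7469764))])]
```

Emit:
drive_tool(increments="-0.0025 0.0247 -0.0077 0 0 6.79 0.05;-0.0025 0.0247 -0.0077 0 0 6.79 0.05;-0.0025 0.0247 -0.0077 0 0 6.79 0.05;-0.0025 0.0247 -0.0077 0 0 6.79 0.05;-0.0025 0.0247 -0.0077 0 0 6.79 0.05;-0.0025 0.0247 -0.0077 0 0 6.79 0.05;-0.0025 0.0247 -0.0077 0 0 6.79 0.05;-0.0025 0.0247 -0.0077 0 0 6.79 0.05;-0.0025 0.0247 -0.0077 0 0 6.79 0.05;-0.0025 0.0247 -0.0077 0 0 6.79 0.05;-0.0025 0.0247 -0.0077 0 0 6.79 0.05;-0.0025 0.0247 -0.0077 0 0 6.79 0.05;-0.0025 0.0247 -0.0077 0 0 6.79 0.05;0 0 0 0 0 0 0.05;0 0 0 0 0 0 0.05")

```text
clock: 7.75
tcp_pos: [0.5066, 0.2632, 0.1498]
orientation: [-2.149, -2.29, 0.004]
force: [0.7, -0.2, -0.1]
width: 0.538
grip_force: 0.0
```

Run:
```python
from m import *
w=cam('wrist');cv2.imwrite('pics/w4.png',w['image'])
s=bot.sense();print(s['tcp_pos'],R.from_rotvec(s['orientation']).as_matrix().round(4).tolist(),s['force'],s['width'])
```

```text
[0.50700871 0.26250432 0.15054244] [[-0.0614, 0.9981, -0.0016], [0.9981, 0.0614, -0.0009], [-0.0008, -0.0016, -1.0]] [-0.10249936 -0.28691031  0.83324353] 0.5369636630449279
```

View pics/w4.png

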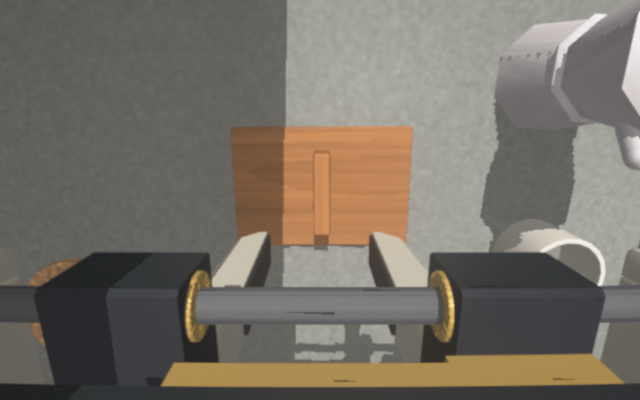

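The lid's corners are at about (232,127), (413,126), (409,245) and (236,245), with the rib down the middle at x≈321. The cup (545,260) and moka are clear of the gripper.

Run:
```python
from m import *
w=cam('wrist')
P=onz(w,[(232,126.5),(413,125.5),(409.5,245),(236,245.5)],.006)[:,:2];print(P.round(4).tolist(),P.mean(0))
r=onz(w,[(314.5,152),(329,152),(329.5,236),(314.5,236)],.036)[:,:2];print('rib',r.round(4).tolist(),r.mean(0))
d=P[1]+P[2]-P[0]-P[3];print(np.degrees(np.arctan2(d[1],d[0])),np.linalg.norm(d)/2)
d=r[0]+r[1]-r[2]-r[3];print(np.degrees(np.arctan2(-d[0],d[1])))
hsv=cv2.cvtColor(w['image'],cv2.COLOR_BGR2HSV);m=cv2.inRange(hsv,(4,90,40),(22,255,255))[110:255,200:440]
t=[(c+200,np.flatnonzero(m[:,c])[0]+109.5) for c in range(45,205,5)];T=onz(w,t,.006)[:,:2]
b=[(c+200,np.flatnonzero(m[:,c])[-1]+110.5) for c in range(70,105,3)];B=onz(w,b,.006)[:,:2]
for Q in(T,B): p=np.polyfit(Q[:,0],Q[:,1],1);print(np.degrees(np.arctan(p[0])),np.polyval(p,.507))
print(bot.sense()['tcp_pos'])
```

```text
[[0.4263, 0.3113], [0.5843, 0.3219], [0.5951, 0.2109], [0.4301, 0.2001]] [0.50895316 0.261035  ]
rib [[0.5, 0.2969], [0.5116, 0.2976], [0.5169, 0.2263], [0.5041, 0.2255]] [0.508127   0.26156513]
3.7808394750720447 0.16180342869493128
3.783086573214597
4.2876959728945305 0.31706045750103595
1.3096474443052868 0.20618550418439113
[0.50723303 0.2620867  0.15109686]
```

Emit:
drive_tool(increments="0.001 -0.0007 -0.03 0 0 0.3 0.05;0 0 -0.03 0 0 0 0.05;0 0 -0.03 0 0 0 0.05;0 0 -0.025 0 0 0 0.05;0 0 -0.016 0 0 0 0.05;0 0 -0.008 0 0 0 0.05;0 0 0 0 0 0 0.05;0 0 0 0 0 0 0;0 0 0 0 0 0 0;0 0 0 0 0 0 0;0 0 0 0 0 0 0;0 0 0 0 0 0 0;0 0 0 0 0 0 0;0 0 0 0 0 0 0", squeeze=40)

```text
clock: 9.02
tcp_pos: [0.5083, 0.2618, 0.0129]
orientation: [2.145, 2.295, 0.001]
force: [-0.8, -0.2, 3.3]
width: 0.149
grip_force: 40.0
```

Run:
```python
from h import *
for _ in range(2):
  cam('wrist');s=bot.sense();print(s['tcp_pos'],R.from_rotvec(s['orientation']).as_matrix().round(4).tolist(),s['force'],s['width']*93,s['grip_force'])
```

```text
[0.50824684 0.26184954 0.01293324] [[-0.0676, 0.9977, 0.0004], [0.9977, 0.0676, 0.0002], [0.0001, 0.0004, -1.0]] [-0.18695238 -0.79385832  5.36628373] 13.84782867797577 40.00110983848572
[0.50825876 0.26184934 0.01293258] [[-0.0676, 0.9977, 0.0004], [0.9977, 0.0676, 0.0002], [0.0002, 0.0004, -1.0]] [-0.90253267  0.26872681  5.43249113] 14.14402015311877 40.00120460987091
```

Emit:
drive_tool(increments="0 0 0.02 0 0 0 0;0 0 0.035 0 0 0 0;0 0 0.035 0 0 0 0;-0.0052 -0.0279 0 0 0 0.075 0;-0.0052 -0.0279 0 0 0 0.075 0;-0.0052 -0.0279 0 0 0 0.075 0;-0.0052 -0.0279 0 0 0 0.075 0;-0.0052 -0.0279 0 0 0 0.075 0;-0.0052 -0.0279 0 0 0 0.075 0;-0.0052 -0.0279 0 0 0 0.075 0;-0.0052 -0.0279 0 0 0 0.075 0;-0.0052 -0.0279 0 0 0 0.075 0;-0.0052 -0.0279 0 0 0 0.075 0;-0.0052 -0.0279 0 0 0 0.075 0;-0.0052 -0.0279 0 0 0 0.075 0;0 0 0 0 0 0 0;0 0 0 0 0 0 0;0 0 0 0 0 0 0")

```text
clock: 10.62
tcp_pos: [0.4457, -0.0728, 0.1024]
orientation: [-2.127, -2.311, -0.0]
force: [0.4, 0.4, -1.0]
width: 0.15
grip_force: 40.0
```

Run:
```python
from h import *
w=cam('wrist');s=bot.sense();print(s['tcp_pos'],R.from_rotvec(s['orientation']).as_matrix().round(4).tolist(),s['force'],s['width']*93,s['grip_force'])
c=cam('top');a=w['image'][60:280,120:560];b=cv2.resize(c['image'][95:265,270:390],None,fx=2.94,fy=2.94)
cv2.imwrite('pics/w5.png',np.hstack([cv2.resize(w['image'],(640,400))[:, 150:550],cv2.resize(b,(282,400))]))
```

```text
[ 0.4457622  -0.07246508  0.10241793] [[-0.0836, 0.9965, -0.0002], [0.9965, 0.0836, 0.0003], [0.0003, -0.0002, -1.0]] [ 0.93541191  0.71294112 -1.48580532] 13.559617210625198 39.99961853027344
```

View pics/w5.png

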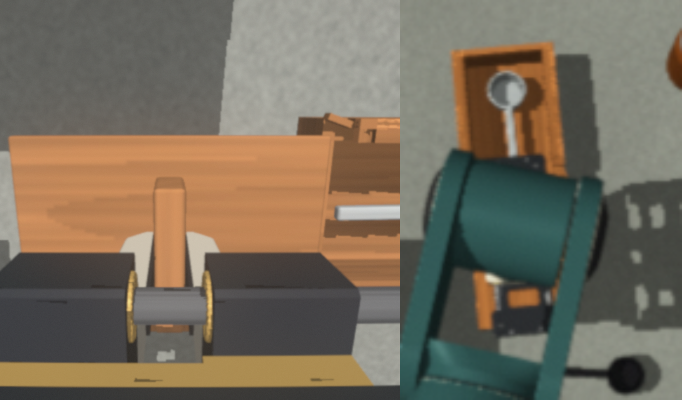

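The lid is gripped level. Its +y edge is at row ~136, and the caddy's +y wall is beyond it at row ~116 (picture columns 300–400). I measure both in this same view to get the lateral offset.

Run:
```python
from m import *
w=cam('wrist');s=bot.sense();tcp=np.array(s['tcp_pos'])
a=np.radians(4.8);x=np.array([np.cos(a),np.sin(a)]);n=np.array([-x[1],x[0]]);O=np.array([.6201,-.0583])
hsv=cv2.cvtColor(w['image'],cv2.COLOR_BGR2HSV);m=cv2.inRange(hsv,(4,90,30),(22,255,255))
def top(cols,lo,hi): return [(c,lo+np.flatnonzero(m[lo:hi,c])[0]-.5) for c in cols if m[lo:hi,c].any()]
L=onz(w,top(range(170,470,10),120,200),.0955)[:,:2]-O
print('lid +y edge',np.c_[L@x,L@n][::6].round(4).tolist())
p=top(range(465,640,12),90,200);C=onz(w,p,.061)[:,:2]-O;print('px',p[::3]);print('caddy',np.c_[C@x,C@n].round(4).tolist())
print('tcp in caddy',(tcp[:2]-O)@x,(tcp[:2]-O)@n)
# lid front end edge in right col
r=[]
for y in range(150,240,10):
    g=cv2.cvtColor(w['image'],cv2.COLOR_BGR2GRAY)[y,440:500].astype(int);k=np.abs(np.diff(cv2.GaussianBlur(g.astype('f4').reshape(1,-1),(5,1),0).ravel())).argmax();r.append((440+k,y))
F=onz(w,r,.0955)[:,:2]-O;print('front',r[::3],np.c_[F@x,F@n][::2].round(4).tolist())
```

```text
lid +y edge [[-0.2492, 0.0564], [-0.2196, 0.0564], [-0.1901, 0.0563], [-0.1607, 0.0563], [-0.1312, 0.0559]]
px [(465, np.float64(118.5)), (501, np.float64(118.5)), (537, np.float64(118.5)), (573, np.float64(118.5)), (609, np.float64(118.5))]
caddy [[-0.0908, 0.0635], [-0.084, 0.0658], [-0.0767, 0.0641], [-0.0696, 0.0636], [-0.0625, 0.0636], [-0.0553, 0.0637], [-0.0482, 0.0637], [-0.041, 0.0638], [-0.0338, 0.0638], [-0.0266, 0.0639], [-0.0194, 0.0639], [-0.0121, 0.064], [-0.0049, 0.0641], [0.0025, 0.0641], [0.0098, 0.0642]]
tcp in caddy -0.17481675979611433 0.0007065246011122451
front [(np.int64(482), 150), (np.int64(479), 180), (np.int64(487), 210)] [[-0.0948, 0.0489], [-0.0947, 0.0388], [-0.0945, 0.0285], [-0.0886, 0.0179], [-0.0947, 0.0069]]
```

Emit:
drive_tool(increments="0 -0.0006 -0.02 0 0 0 0;0 0 -0.015 0 0 0 0;0 0 -0.0085 0 0 0 0;0 0 0 0 0 0 0;0.01 0.00084 0 0 0 0 0;0.01 0.00084 0 0 0 0 0;0.01 0.00084 0 0 0 0 0;0.01 0.00084 0 0 0 0 0;0 0 0 0 0 0 0")

```text
clock: 11.52
tcp_pos: [0.4877, -0.0702, 0.0594]
orientation: [2.126, 2.312, 0.001]
force: [0.4, -0.1, -1.3]
width: 0.145
grip_force: 40.0
```

```bash
cat > st.py <<'E'
from h import *
a=np.radians(4.8);x=np.array([np.cos(a),np.sin(a)]);n=np.array([-x[1],x[0]]);O=np.array([.6201,-.0583])
s=bot.sense();t=np.array(s['tcp_pos']);print('along',(t[:2]-O)@x,'lat',(t[:2]-O)@n,'under',t[2]-.0129,'F',np.round(s['force'],1),'M',np.round(s['moment'],2),s['width']*93,s['clock'])
E
python3 st.py
```

```text
along -0.13290044629240141 lat -0.0007615760117840476 under 0.04650377108564755 F [ 0.4 -0.1 -1.3] M [-0.01 -0.12  0.04] 13.52431894903745 11.5167
```

Emit:
drive_tool(increments="0.01 0.0009 -0.0003 0 0 0 0;0.01 0.0009 0 0 0 0 0;0.01 0.0009 0 0 0 0 0;0.01 0.0009 0 0 0 0 0;0.01 0.0009 0 0 0 0 0;0 0 0 0 0 0 0")

```text
clock: 12.02
tcp_pos: [0.5373, -0.0657, 0.0587]
orientation: [2.127, 2.312, 0.0]
force: [0.1, 0.1, -1.0]
width: 0.145
grip_force: 40.0
```

```bash
python3 st.py
```

```text
along -0.08307810021280358 lat -0.0004023331224527714 under 0.045809071484119855 F [ 0.1  0.1 -1. ] M [-0.03 -0.12  0.01] 13.500318097371938 12.0167
```

Emit:
drive_tool(increments="0.01 0.0008 0 0 0 0 0;0.01 0.0008 0 0 0 0 0;0.01 0.0008 0 0 0 0 0;0.01 0.0008 0 0 0 0 0;0.01 0.0008 0 0 0 0 0;0.01 0.0008 0 0 0 0 0;0.01 0.0008 0 0 0 0 0;0.006 0.0005 0 0 0 0 0;0 0 0 0 0 0 0;0 0 0 0 0 0 0")

```text
clock: 12.85
tcp_pos: [0.6117, -0.0596, 0.0585]
orientation: [-2.126, -2.312, 0.001]
force: [-1.1, -0.6, -1.1]
width: 0.151
grip_force: 40.0
```

```bash
python3 st.py
```

```text
along -0.008446777829086548 lat -0.0006365557673526268 under 0.04555173876259374 F [-1.1 -0.6 -1.1] M [-0.05 -0.09 -0.03] 14.034027429510731 12.85
```

Free so far. Now small steps until contact with the back.

Emit:
drive_tool(increments="0.002 0.0002 0 0 0 0 0;0.002 0.0002 0 0 0 0 0;0.002 0.0002 0 0 0 0 0;0.001 0.0001 0 0 0 0 0;0.001 0.0001 0 0 0 0 0;0 0 0 0 0 0 0;0 0 0 0 0 0 0")

```text
clock: 13.43
tcp_pos: [0.6197, -0.0589, 0.0587]
orientation: [-2.127, -2.312, 0.0]
force: [0.9, -0.3, -1.4]
width: 0.148
grip_force: 40.0
```

```bash
python3 st.py
```

```text
along -0.00046599749903335625 lat -0.0005517024538207714 under 0.045840791406015 F [ 0.9 -0.3 -1.4] M [-0.03 -0.11  0.01] 13.782034829611465 13.4333
```

Emit:
drive_tool(increments="0.001 0.0001 0 0 0 0 0;0.001 0.0001 0 0 0 0 0;0.001 0.0001 0 0 0 0 0;0 0 0 0 0 0 0;0 0 0 0 0 0 0")

```text
clock: 13.85
tcp_pos: [0.6218, -0.0587, 0.0585]
orientation: [-2.126, -2.311, 0.003]
force: [-9.2, -0.8, 1.7]
width: 0.148
grip_force: 40.0
```

```bash
python3 st.py
```

```text
along 0.0016882557350778476 lat -0.000560245326133196 under 0.04561622851027765 F [-9.2 -0.8  1.7] M [-0.23  1.37 -0.01] 13.74936054905128 13.85
```

Emit:
drive_tool(increments="0 0 -0.0005 0 0 0 0;0 0 0 0 0 0 0.04;0 0 0 0 0 0 0.04;0 0 0 0 0 0 0.04;0 0 0 0 0 0 0.04;0 0 0 0 0 0 0.04;0 0 0.02 0 0 0 0.04;0 0 0.03 0 0 0 0.04;-0.01 -0.02 0.035 0 0 0 0.04;-0.02 -0.03 0.035 0 0 0 0.04;-0.02 -0.03 0.035 0 0 0 0.04;-0.02 -0.03 0.03 0 0 0 0.04;-0.02 -0.03 0 0 0 0 0.04;0 0 0 0 0 0 0.04;0 0 0 0 0 0 0.04")

```text
clock: 15.1
tcp_pos: [0.5412, -0.1862, 0.2285]
orientation: [2.129, 2.309, 0.001]
force: [0.1, -0.2, -0.2]
width: 0.428
grip_force: 0.0
```

Run:
```python
import st
from m import *
w=cam('wrist');cv2.imwrite('pics/w6.png',w['image'])
```

```text
along -0.08931393699125087 lat -0.12085175849925016 under 0.21561626831088732 F [ 0.1 -0.2 -0.2] M [ 0.02 -0.11  0.  ] 39.80567716016239 15.1
```

View pics/w6.png

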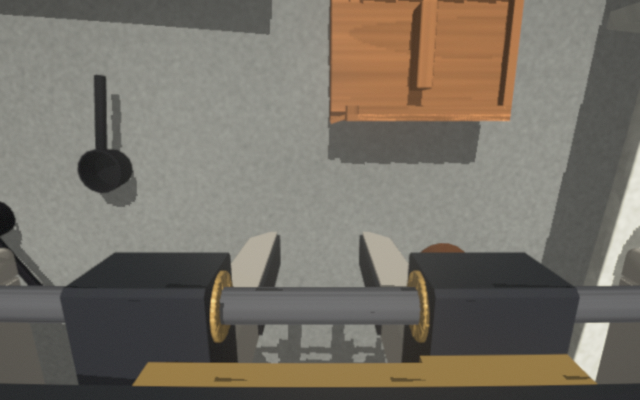

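The lid sits under the lips: its front edge is flush with the entry edge at column ~331, its back is against the back wall at ~505, and the gripper is clear of everything.

```bash
python3 -c "
from h import *
print(workorder.finish_job())"
```

```text
the job is handed in; nothing more can be done
None
```

The scoop is inside the caddy and the lid is slid home against the back wall and released, with the moka pot, cup, jar and tongs left alone; I handed the job in at about 15 s and got no verdict back.

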